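# Hold the wood lathe's spindle lock in

### The job

The vessel on the wood lathe is finished and I need both hands to unscrew it with its chuck, so be my third hand on the spindle lock: turn the black handwheel at the outer end of the headstock (on the robot's left) until one of its four white marks is in line with the white mark on the headstock, then press the yellow spring-loaded lock button on top of the headstock fully home, firmly but without forcing it, and keep it held down. Finish while you are still holding it in: it springs out, and the spindle is free again, as soon as it is let go. Do not touch the vessel, its finish is still tacky, and leave the gouge, wax jar, glue bottle and chuck key where they are.

Things in the scene. Friction and masses are not known exactly. Their poses are not given: they have to be found in the camera images.
- lathe: Red wood lathe, fixed. Origin on the bench under the headstock's middle; y level along the spindle to the handwheel (robot's left), x away from the operator, z up. Headstock 130 mm wide, y -100..+100 mm, top arched (radius 65) to 265 mm; rubber mat on it, top 272 mm. Spindle axis at x 0, height 200. Vessel, tool rest, tailstock lie at y -120..-580, up to 285 high. White index mark on top.
- handwheel (a point): Centre of the black handwheel, on the spindle axis, mid-thickness (lathe frame 0, 148, 200 mm); its y is the spindle axis, it turns with the spindle. Solid disc of radius 55 mm, 16 mm thick (y), hub radius 16; 40 mm free on its headstock side, all free outside: the rim can be pinched from above across its 16 mm. Four white marks, 8 mm wide, cross the rim 90 degrees apart.
- spindle (a joint): Turn of handwheel, chuck and vessel together, rad; grows as the handwheel's top moves away from the operator (lathe +x). At each multiple of pi/2 a white mark is at the very top, in line with the mark on the headstock, and a lock slot is under the pin, with 0.07 rad play each way; from within 0.10 rad the round pin pulls it into line. Drag 0.15 Nm; stays where it is left.
- lock_top (a point): Centre of the top face of the yellow lock button: round head, 26 mm across, 12 mm thick, on a vertical spring-loaded steel pin on top of the headstock (lathe frame 0, 45, 294 mm when out). It is pressed straight down, 10 mm to its stop.
- lock (a joint): How far the lock pin is pressed in, m: 0 out, 0.010 fully home at its stop. Spring force 6 N at 0, rising to 12 N at 0.010. With no slot under it the pin meets the solid index ring (hidden in the headstock) at about 0.003 and goes no further.
- lock_button: The yellow lock button itself (the part to press); origin on its axis 24 mm below its top face.
- vessel: The slate-blue turned vessel in the chuck, which turns with the spindle; origin on the spindle axis at the middle of the headstock. The vessel takes up lathe y from -170 to -300 mm, 150 mm in diameter. Not to be touched.
- gouge: Bowl gouge, 400 mm long, wooden handle of 36 mm, lying on the bench in front of the lathe; origin under its middle, x towards the steel tip. Bystander.
- wax_jar: Amber wax jar, 72 mm diameter, 62 mm high, standing on the bench to the left of the handwheel; origin under its middle. Bystander.
- glue_bottle: Small white glue bottle with a red nozzle, 34 mm diameter, 98 mm high, standing on the bench to the left of the handwheel; origin under its middle. Bystander.
- chuck_key: Steel T-handled chuck key, 65 x 66 mm, 13 mm high at most, lying on the rubber mat on top of the headstock; origin under its middle. Bystander.

How it is judged:
By the outcome, as a careful person would: the job done as asked, in the order asked, and still so for the second after the job is handed in, while the arm keeps its last pose, push and grip.
It also fails if it takes over 64 s, if anything falls off the work surface, if the arm or the gripper's body presses on something with over 40 N, if the wrist force passes 120 N, or if a joint passes its speed limit or range.

### The arm

A 6-joint arm with a two-finger parallel gripper is mounted at the origin on the work surface. World frame = base frame: x ahead of the robot, y to its left, z up, the work surface at z = 0. Lengths are in m, angles in rad, forces in N, time in s.
With the tool pointing down it reaches from about 0.3 to 0.875 m from the base axis. Payload 4.2 kg.
Tool frame: the origin (TCP) lies midway between the tips of the shut fingers; the grasp point (between the pads) lies 19 mm behind it (grip_point_offset is the z of the grasp point in the tool frame, in m); z points along the fingers, x is the direction in which the jaws open and shut, and the axes are right-handed (so a half turn about z gives the same grasp; the last joint's range is limited). The gripper opens to 85 mm and grips with 20 to 120 N. Pads are 22 mm wide; open, the fingers measure 114 mm over their backs; the gripper's body (76 mm by 85 mm) begins 54 mm behind the grasp point. The pads swing forward as they close: fully open they stand 13 mm farther back than shut.
Start: joints at [-1.31, 0.32, 1.565, -0, 1.257, -0.02], TCP at [0.159, -0.552, 0.231] pointing down, gripper open.
Joint ranges: [-3.11, 3.11], [-0.84, 2.01], [0.21, 2.61], [-1.34, 4.49], [0.05, 2.63], [-2.56, 2.56]. Speed limits (rad/s): [2.57, 2.57, 3.14, 3.14, 3.14, 3.14].

### API

Orientations are given as a unit quaternion [w, x, y, z].
In Python, from station import move_to, move_linear, goto_joints, ungrasp, gripper_close, sleep, solve_ik, snapshot, camera_info, MotionError, hand_in, get_time, get_qpos, get_qvel, get_tau, get_eef_pos, get_eef_rot, get_ft_force, get_ft_torque, get_opening, grip_point_offset gives the robot as it stands. Calls block until the motion is done:
- move_to(position, orientation): joint-space move of the TCP to a pose.
- move_linear(position, rot=None, v=0.15): straight line of the TCP; rot=None keeps the orientation; v is the mean speed in m/s.
- goto_joints(angles): joint-space move.
- ungrasp() and gripper_close(): open the fingers fully, or close them until they stop; the grip force is fixed at half the most.
- sleep(seconds).
- solve_ik(position, orientation): joint angles nearest the present ones, or None.
- snapshot(name): name is "scene" or "top" or "wrist"; returns the picture (384x512x3 uint8, red, green, blue); there is no depth.
- camera_info(name): a dict with "intrinsics" (3x3 intrinsics, pixels), "k1" (the pictures are not rectified: a ray, as slopes to the right and down, at radius r is drawn at 1 + k1 r^2 times it, then the intrinsics apply), "eye" and "orientation" of the camera in the world; the wrist camera has in their place "mount" (4x4, takes a point from camera to tool coordinates, whose origin is the TCP and whose axes are the tool frame's). Camera axes: x right, y up, looking along -z (the intrinsics and any distortion apply to the point x, -y, -z); pixel columns grow to the right and rows downward; lengths in m; the calibration is good to about 2 mm. A picture is of the moment at which its call begins: read the wrist's pose just before it. camera_info takes no time and is no camera call.
A pose or a line that the arm cannot do raises MotionError and nothing moves.
- hand_in(): hands the job in, once; it reports no verdict.
Readings, each from a call of its own:
- get_time(): time.
- get_qpos(): joint angles.
- get_qvel(): joint speeds.
- get_tau(): joint torques, N m.
- get_eef_pos(): TCP position.
- get_eef_rot(): TCP orientation.
- get_ft_force(): force on the tool from outside, world axes, zero at the start.
- get_ft_torque(): the same for the moment, N m.
- get_opening(): finger opening in m.
Only numpy, scipy, OpenCV 4.12 (cv2) and the standard library are available. Lean on these libraries where they do the work, as an engineer would, in place of code of your own. Each camera call takes 0.05 s, during which the arm holds its last target.

## Working session

There is one attempt and no reset: what is moved stays moved. The work goes in short steps, each a Python script; the robot and the scene stay as the last script left them, time stands still between calls to the robot, and variables do not carry over. Pictures are saved under pics/ and viewed, and the job is handed in when it is done.

```bash
mkdir -p pics; ls
python3 - <<'E'
from station import *
import cv2
for n in ("scene","top","wrist"):
    im=snapshot(n); cv2.imwrite(f"pics/{n}0.png",cv2.cvtColor(im,cv2.COLOR_RGB2BGR))
    print(n,camera_info(n))
print(get_time(),get_eef_pos(),get_eef_rot(),get_opening(),grip_point_offset)
E
```

```text
pics
scene {'intrinsics': array([[347.14806695,   0.        , 251.30908372],
       [  0.        , 347.14806695, 188.1975327 ],
       [  0.        ,   0.        ,   1.        ]]), 'k1': 0.023885076688911464, 'eye': array([ 1.01602102, -0.05267529,  0.59538064]), 'orientation': array([0.75828609, 0.37560858, 0.24313446, 0.47413714])}
top {'intrinsics': array([[352.17942198,   0.        , 255.13545428],
       [  0.        , 352.17942198, 194.6801604 ],
       [  0.        ,   0.        ,   1.        ]]), 'k1': -0.03706966843317284, 'eye': array([0.35031002, 0.18372194, 1.00132377]), 'orientation': array([-0.69538995, -0.07398674,  0.06512188,  0.71184121])}
wrist {'intrinsics': array([[306.22114992,   0.        , 255.78309305],
       [  0.        , 306.22114992, 194.80176399],
       [  0.        ,   0.        ,   1.        ]]), 'k1': 0.018040895243759642, 'mount': array([[ 9.99998757e-01,  1.00641970e-03,  1.21391155e-03,
        -8.31389200e-04],
       [ 1.33424440e-03, -9.50332751e-01, -3.11232843e-01,
        -8.08235083e-02],
       [ 8.40389037e-04,  3.11234076e-01, -9.50332912e-01,
        -1.43034064e-01],
       [ 0.00000000e+00,  0.00000000e+00,  0.00000000e+00,
         1.00000000e+00]])}
0.15 [ 0.15923498 -0.55214201  0.23066335] [-4.01724661e-04  7.99097054e-01 -6.01201667e-01 -5.41364969e-04] 0.08520206040491461 -0.0187
```

View pics/scene0.png

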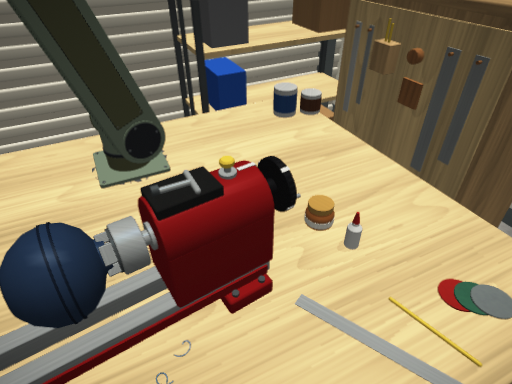

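View pics/top0.png

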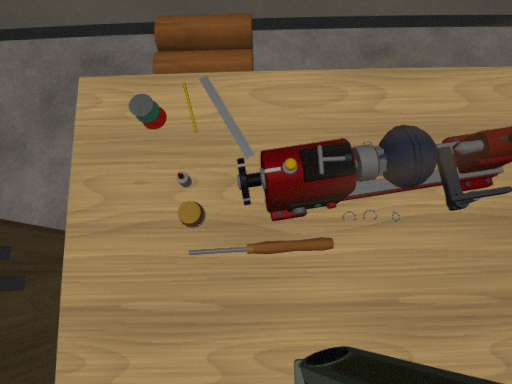

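View pics/wrist0.png

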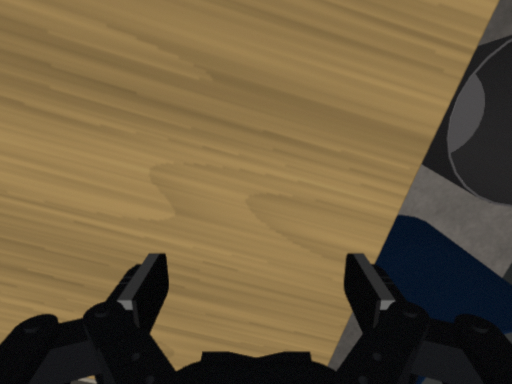

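The top view shows the button near (290,165), the handwheel near (246,181), the jar near (190,212), the bottle near (184,180), and the gouge along row 245. I'll write the helpers and zoom in.

```bash
cat > h.py <<'E'
from station import *
import numpy as np, cv2
from scipy.spatial.transform import Rotation as R
def rot(q): return R.from_quat([q[1],q[2],q[3],q[0]]).as_matrix()
def campose(n):
    c=camera_info(n)
    if 'eye' in c: return c,np.array(c['eye']),rot(c['orientation'])
    T=np.eye(4);T[:3,:3]=rot(get_eef_rot());T[:3,3]=get_eef_pos();T=T@c['mount'];return c,T[:3,3],T[:3,:3]
def ray(n,u,v,pose=None):
    c,e,M=pose or campose(n);K=c['intrinsics'];d=np.array([(u-K[0,2])/K[0,0],(v-K[1,2])/K[1,1]])
    s=d.copy()
    for _ in range(20): s=d/(1+c['k1']*(s@s))
    r=M@np.array([s[0],-s[1],-1.]);return e,r/np.linalg.norm(r)
def onplane(n,u,v,z,pose=None):
    e,r=ray(n,u,v,pose);return e+r*(z-e[2])/r[2]
def tri(rays):
    A=0;b=0
    for e,r in rays: P=np.eye(3)-np.outer(r,r);A=A+P;b=b+P@e
    p=np.linalg.solve(A,b);return p,[float(np.linalg.norm((np.eye(3)-np.outer(r,r))@(p-e))) for e,r in rays]
def proj(n,p,pose=None):
    c,e,M=pose or campose(n);q=M.T@(np.array(p)-e);s=np.array([q[0],-q[1]])/-q[2];s=s*(1+c['k1']*(s@s));K=c['intrinsics'];return s*K[0,0]+K[:2,2]
def save(im,name,box=None,k=1):
    if box: im=im[box[1]:box[3],box[0]:box[2]]
    cv2.imwrite(f"pics/{name}.png",cv2.cvtColor(cv2.resize(im,None,fx=k,fy=k,interpolation=cv2.INTER_CUBIC),cv2.COLOR_RGB2BGR))
E
python3 - <<'E'
from h import *
for n,box in (("scene",(130,140,330,260)),("top",(225,125,365,225))):
    im=cv2.cvtColor(cv2.imread(f"pics/{n}0.png"),cv2.COLOR_BGR2RGB)
    save(im,n+"z",box,4 if n=="scene" else 5)
    h=cv2.cvtColor(im,cv2.COLOR_RGB2HSV)
    m=cv2.inRange(h,(22,150,120),(34,255,255)); x0,y0,x1,y1=box; mm=np.zeros_like(m);mm[y0:y1,x0:x1]=m[y0:y1,x0:x1]
    k,l,st,ce=cv2.connectedComponentsWithStats(mm)
    print(n,[(s.tolist(),c) for s,c in zip(st[1:],ce[1:]) if s[4]>8])
E
```

```text
scene [([219, 156, 16, 9, 114], array([226.26315789, 160.18421053]))]
top [([285, 158, 11, 11, 97], array([290.09278351, 163.28865979]))]
```

View pics/scenez.png

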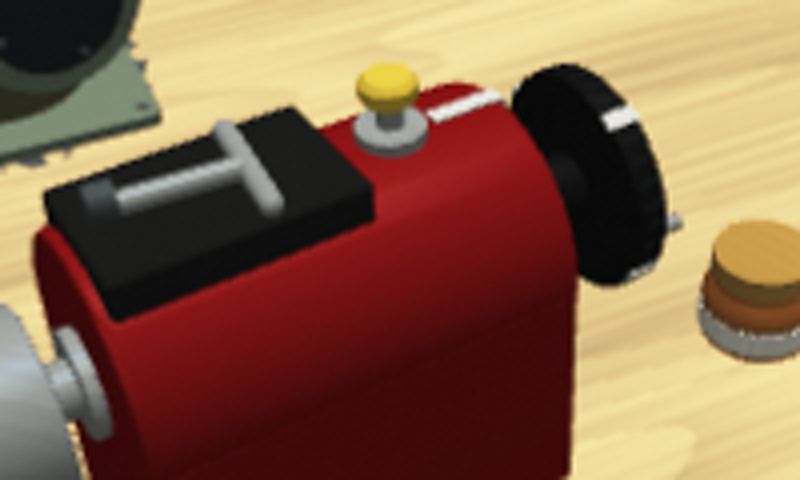

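View pics/topz.png

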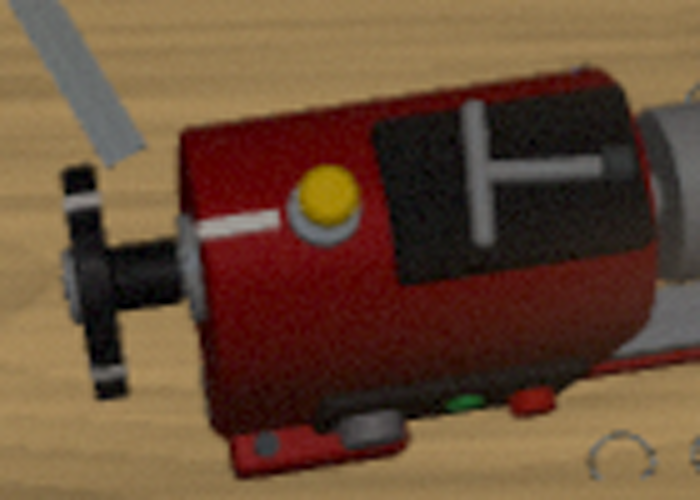

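Run:
```python
from h import *
I={n:cv2.cvtColor(cv2.imread(f"pics/{n}0.png"),cv2.COLOR_BGR2RGB) for n in("scene","top")}
# vessel
for n in I:
    h=cv2.cvtColor(I[n],cv2.COLOR_RGB2HSV);m=cv2.inRange(h,(100,60,15),(125,255,140))
    k,l,st,ce=cv2.connectedComponentsWithStats(m)
    print(n,[(s.tolist(),c.round(1)) for s,c in zip(st[1:],ce[1:]) if s[4]>150])
# white blobs
for n,b in(("top",(230,150,285,210)),("scene",(230,155,300,215))):
    x0,y0,x1,y1=b;im=I[n][y0:y1,x0:x1].astype(int)
    m=((im.min(2)>(75 if n=="top" else 120))&(im.max(2)-im.min(2)<40)).astype(np.uint8)
    k,l,st,ce=cv2.connectedComponentsWithStats(m)
    for i in range(1,k):
        if st[i,4]>3:print(n,st[i].tolist(),ce[i]+[x0,y0])
bt=onplane("top",290.1,163.3,.29); print("button top",bt)
print("tri",tri([ray("top",290.1,163.3),ray("scene",226.3,160.2)]))
```

```text
scene [([204, 60, 42, 50, 1358], array([225.2,  88.9])), ([274, 93, 22, 20, 371], array([284.3, 103.2])), ([0, 223, 113, 105, 8754], array([ 53.1, 275.4]))]
top [([380, 139, 33, 20, 370], array([398. , 148.6]))]
top [11, 0, 13, 9, 75] [247.4 153. ]
top [8, 13, 7, 4, 19] [240.84210526 164.73684211]
top [53, 15, 2, 6, 11] [283.54545455 167.27272727]
top [31, 17, 20, 17, 105] [268.12380952 172.        ]
top [7, 25, 3, 12, 22] [238.13636364 179.90909091]
top [13, 48, 7, 3, 14] [246.         199.07142857]
scene [7, 7, 19, 9, 57] [245.96491228 165.94736842]
scene [51, 11, 9, 7, 38] [284.73684211 168.76315789]
scene [0, 12, 7, 9, 42] [232.64285714 171.14285714]
scene [67, 38, 3, 4, 8] [297.875 194.5  ]
button top [0.55763058 0.11639504 0.29      ]
tri (array([0.55792794, 0.11656475, 0.28927879]), [0.0002534099126983281, 0.00025340991269833055])
```

Run:
```python
from h import *
I={n:cv2.cvtColor(cv2.imread(f"pics/{n}0.png"),cv2.COLOR_BGR2RGB) for n in("scene","top")}
b=onplane("top",290.1,163.3,.289)
# index mark PCA
for n,bx in(("top",(263,165,282,175)),("scene",(236,161,258,172))):
    x0,y0,x1,y1=bx;im=I[n][y0:y1,x0:x1].astype(int)
    m=((im.min(2)>(75 if n=="top" else 110))&(im.max(2)-im.min(2)<50)).astype(np.uint8)
    k,l,st,ce=cv2.connectedComponentsWithStats(m);i=1+st[1:,4].argmax()
    p=np.argwhere(l==i)[:,::-1]+[x0,y0]
    P=np.array([onplane(n,u,v,.2655) for u,v in p]);c=P.mean(0);w,V=np.linalg.eigh(np.cov((P-c)[:,:2].T));d=V[:,1];d*=np.sign(d[1])
    t=(P-c)[:,:2]@d
    print(n,"mark centre",c,"dir",d,"yaw",np.degrees(np.arctan2(-d[0],d[1])),"len",np.ptp(t),"from button",np.degrees(np.arctan2(-(c-b)[0],(c-b)[1])),(c-b)[:2])
h=cv2.cvtColor(I["top"],cv2.COLOR_RGB2HSV);m=cv2.inRange(h,(100,35,15),(130,255,140));m[:,:370]=0;m[:,450:]=0;m[200:]=0;m[:100]=0
m=cv2.morphologyEx(m,cv2.MORPH_CLOSE,np.ones((7,7)))
k,l,st,ce=cv2.connectedComponentsWithStats(m);i=1+st[1:,4].argmax();print(st[i],ce[i])
pv,e=tri([ray("top",*ce[i]),ray("scene",53.1,275.4)]);print("vessel",pv,e)
d=(b-pv)[:2];print("yaw from vessel",np.degrees(np.arctan2(-d[0],d[1])),np.linalg.norm(d))
```

```text
top mark centre [0.55154606 0.15494232 0.2655    ] dir [-0.17019492  0.98541042] yaw 9.799152329939796 len 0.03912723548751997 from button 9.369466412553612 [-0.00637597  0.03864193]
scene mark centre [0.55441024 0.15345857 0.2655    ] dir [-0.13509774  0.99083228] yaw 7.764271830377494 len 0.03367135082463327 from button 5.39894919200505 [-0.00351179  0.03715818]
[ 380  134   55   29 1056] [405.94981061 147.84469697]
vessel [ 0.61156845 -0.16657443  0.2116939 ] [0.001338520830946842, 0.0013385208309469427]
yaw from vessel 10.738455472221355 0.28791683144647573
```

The button triangulates to (0.558, 0.117, 0.289), which matches its given height. The yaw is roughly 9°. Next I'll look down at the wheel with the wrist camera to refine the axis and find the wheel angle.

```bash
cat >> h.py <<'E'
def qdown(yaw):  # tool x = -lathe y
    y=np.array([-np.sin(yaw),np.cos(yaw),0]);x=-y;z=np.array([0,0,-1.]);M=np.c_[x,np.cross(z,x),z]
    q=R.from_matrix(M).as_quat();return np.array([q[3],*q[:3]])
E
python3 - <<'E'
from h import *
yaw=np.radians(9)
move_linear(get_eef_pos()+[0,0,.27],v=.25)
q=qdown(yaw)
for P in ([.50,.19,.45],):
    print(solve_ik(P,q)); move_to(P,q)
gripper_close()
print(get_time(),get_eef_pos(),get_opening(),get_ft_force())
pose=campose("wrist");im=snapshot("wrist");save(im,"w1",k=1.5)
im2=snapshot("scene");save(im2,"s1")
np.savez("w1.npz",im=im,e=pose[1],M=pose[2])
E
```

```text
[ 3.41645331e-01  2.03873987e-01  1.19031156e+00 -4.44089210e-16
  1.74740710e+00  1.75536202e+00]
5.0167 [0.49999255 0.19003065 0.45001288] 0.0002251144448943153 [ 0.60321511 -0.48828989 -0.58933048]
```

View pics/w1.png

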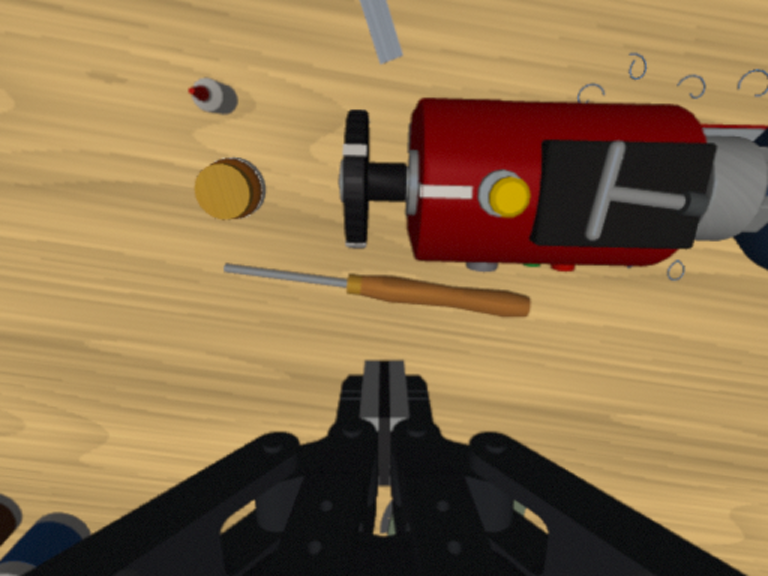

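The picture shows the wheel strip at x≈357 (rows 110–248 of the 1.5× picture). White marks sit at (355,150) and (356,244), the index mark at (420–472,191), and the button at (508,196). I'll cast the mark rays onto the rim cylinder.

```bash
cat >> h.py <<'E'
def blobs(im,box,mn=110,sp=45,amin=8):
    x0,y0,x1,y1=box;c=im[y0:y1,x0:x1].astype(int)
    m=((c.min(2)>mn)&(c.max(2)-c.min(2)<sp)).astype(np.uint8)
    k,l,st,ce=cv2.connectedComponentsWithStats(m)
    return [(np.argwhere(l==i)[:,::-1]+[x0,y0],ce[i]+[x0,y0]) for i in range(1,k) if st[i,4]>=amin]
def cyl(n,u,v,C,yaw,pose,r=.055):
    "ray onto rim cylinder -> theta (about lathe y, from top towards +x), lathe y offset"
    e,d=ray(n,u,v,pose);ex=np.array([np.cos(yaw),np.sin(yaw),0]);ey=np.array([-np.sin(yaw),np.cos(yaw),0]);ez=np.array([0,0,1.])
    L=np.array([ex,ey,ez]);o=L@(e-C);w=L@d
    a=w[0]**2+w[2]**2;b=o[0]*w[0]+o[2]*w[2];cc=o[0]**2+o[2]**2-r*r
    D=b*b-a*cc
    if D<0: return None
    p=o+w*(-b-np.sqrt(D))/a;return np.arctan2(p[0],p[2]),p[1]
E
python3 - <<'E'
from h import *
z=np.load("w1.npz");im=z["im"];pose=(camera_info("wrist"),z["e"],z["M"])
h=cv2.cvtColor(im,cv2.COLOR_RGB2HSV);m=cv2.inRange(h,(22,180,150),(32,255,255))
k,l,st,ce=cv2.connectedComponentsWithStats(m[110:150,320:360]);i=1+st[1:,4].argmax();c=ce[i]+[320,110];print("btn px",c,st[i])
b=onplane("wrist",*c,.292,pose);print("btn",b)
rs=[ray("wrist",*c,pose),ray("top",290.1,163.3),ray("scene",226.3,160.2)]
print(tri(rs),tri(rs[:2]))
# index mark
for P,c in blobs(im,(276,118,318,138)):
    W=np.array([onplane("wrist",u,v,.2655,pose) for u,v in P]);q=W.mean(0);w,V=np.linalg.eigh(np.cov((W-q)[:,:2].T));d=V[:,1]*np.sign(V[1,1])
    print("idx",len(P),c,q,np.degrees(np.arctan2(-d[0],d[1])),"from btn",np.degrees(np.arctan2(-(q-b)[0],(q-b)[1])))
# headstock side edges: red extents vs lathe
red=cv2.inRange(h,(0,150,40),(8,255,255))|cv2.inRange(h,(172,150,40),(180,255,255))
E0=[]
for u in range(290,350,5):
    r=np.flatnonzero(red[40:200,u])+40;E0.append((u,r[0]))
E0=np.array(E0);print("edge rows",E0[:,1])
W=np.array([onplane("wrist",u,v,.22,pose) for u,v in E0]);f=np.polyfit(W[:,1],W[:,0],1);print("edge yaw",np.degrees(np.arctan(-f[0])))
for P,c in blobs(im,(222,70,255,168)): print("wh",len(P),c, P.min(0),P.max(0))
E
```

```text
btn px [339.33976834 130.75675676] [  7   8  26  26 518]
btn [0.55896768 0.11891805 0.292     ]
(array([0.55820359, 0.11703182, 0.288919  ]), [0.0011180698790553502, 0.0007827947176561182, 0.00045561285378156036]) (array([0.55875061, 0.11645068, 0.28513762]), [0.0005810656737745233, 0.0005810656737744407])
idx 27 [276.44444444 124.33333333] [0.55345804 0.17791847 0.2655    ] -81.18792356266016 from btn 5.334983865862648
idx 269 [297.30855019 127.38289963] [0.55377212 0.15576191 0.2655    ] 7.805722425546597 from btn 8.026676949772842
edge rows [66 66 66 66 67 67 67 67 67 67 68 68]
edge yaw 6.847423721647802
wh 109 [236.09174312  99.33944954] [229  96] [243 103]
wh 14 [227.  120.5] [227 114] [227 127]
wh 13 [232.76923077 162.53846154] [230 162] [236 163]
wh 8 [241.   162.75] [238 162] [243 163]
```

Run:
```python
from h import *
z=np.load("w1.npz");im=z["im"];pose=(camera_info("wrist"),z["e"],z["M"])
yaw=np.radians(7.7);b=np.array([.5585,.1175]);C=np.array([b[0]-.103*np.sin(yaw),b[1]+.103*np.cos(yaw),.2]);print(C)
# wheel strip centre check: dark extents at rows
for v in (80,90,110,150):
    r=np.flatnonzero(im[v,220:262].max(1)<70)+220;print(v,r[0],r[-1])
for u,v in ((236,99.3),(237,162.7),(237.5,74),(237.5,164.5)):
    t=cyl("wrist",u,v,C,yaw,pose);print(u,v,t and (np.degrees(t[0]),t[1]))
for nm,cs in (("top",((240.8,164.7),(246,199.1))),("scene",((284.7,168.8),))):
    for c in cs:
        t=cyl(nm,*c,C,yaw,None);print(nm,t and (np.degrees(t[0]),t[1]))
s=np.array
for nm in("px",):
    for th in range(-60,70,20):
        t=np.radians(th);p=C+.055*np.array([np.sin(t)*np.cos(yaw),np.sin(t)*np.sin(yaw),np.cos(t)]);print(th,proj("wrist",p,pose).round(1),end=' ')
```

```text
[0.54469942 0.21957127 0.2       ]
80 231 245
90 230 245
110 229 261
150 230 244
236 99.3 (np.float64(29.223224069827967), np.float64(0.0009409004435130056))
237 162.7 (np.float64(-57.42949804237914), np.float64(0.000818253684010662))
237.5 74 (np.float64(81.25006326443574), np.float64(0.00167609743314686))
237.5 164.5 (np.float64(-65.59025367149987), np.float64(0.0006024497582499087))
top (np.float64(26.47399609267061), np.float64(-0.0010328455396594362))
top (np.float64(-63.64810018467397), np.float64(-0.00045194396176428085))
scene (np.float64(28.550570985360324), np.float64(-0.0006929861376664403))
-60 [237.8 163.4] -40 [237.1 155.7] -20 [236.6 142.5] 0 [236.4 125.5] 20 [236.7 107.3] 40 [237.2  91. ] 60 [238.   79.5]
```

The three views agree that a mark is at about +28° and the axis yaw is 7.7°, so the wheel must turn −28°. A fully open inner finger (57 mm) won't clear the 48 mm to the headstock face. So I'll roll the rim with the closed fingertips, lightly pressed on its top, in short rack-like strokes under force feedback.

```bash
cat >> h.py <<'E'
YAW=np.radians(7.7);B=np.array([.5585,.1175,.294])
EX=np.array([np.cos(YAW),np.sin(YAW),0]);EY=np.array([-np.sin(YAW),np.cos(YAW),0]);EZ=np.array([0,0,1.])
C=np.array([*(B[:2]+.103*EY[:2]),.2])
Q=qdown(YAW)
def press(xy,z0,target,zmin,step=.0007,v=.02):
    f0=get_ft_force()[2];z=z0;f=0
    while z>zmin:
        z-=step;move_linear([*xy,z],v=v);f=get_ft_force()[2]-f0
        if f>target: break
    return z,f
def see(name,marks=True):
    pose=campose("wrist");im=snapshot("wrist");save(im,name,k=1.5)
    for P,c in blobs(im,(200,10,300,250)):
        t=cyl("wrist",*c,C,YAW,pose)
        if t and abs(t[1])<.006 and len(P)<400: print("mark",c.round(1),len(P),np.degrees(t[0]).round(1),t[1].round(4))
E
python3 - <<'E'
from h import *
p=C+.007*EX
move_to([*p[:2],.30],Q)
move_linear([*p[:2],.262],v=.08)
print(get_time(),get_ft_force())
z,f=press(p[:2],.262,10,.247)
print("contact z",z,f,get_time(),get_eef_pos()[2])
E
```

```text
6.4333 [0.24507088 0.32553233 0.93218723]
contact z 0.2522000000000003 11.597112765505582 9.9333 0.2548571057933009
```

Run:
```python
from h import *
p=C+.007*EX
move_linear([*p[:2],.2512],v=.02); print(get_ft_force())
for s in (.0035,0,-.0035,-.007):
    p=C+s*EX; move_linear([*p[:2],.2512],v=.03); f=get_ft_force(); print(s,(f@EX).round(1),(f@EY).round(1),f[2].round(1),((get_eef_pos()-C)@EX).round(4))
move_linear([*p[:2],.29],v=.1)
see("w2");print(get_time())
```

```text
[-2.83047326 -0.93275418 14.81953578]
0.0035 0.6 -1.0 13.6 0.0058
0 0.4 -1.8 13.8 0.0023
-0.0035 -0.2 -1.2 14.0 -0.0011
-0.007 -0.7 -1.5 14.3 -0.0046
11.8417
```

View pics/w2.png

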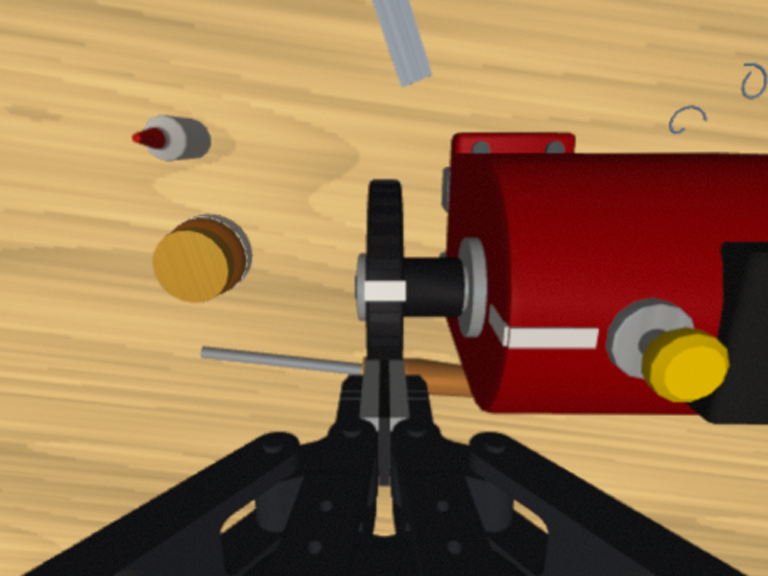

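The mark is at (386,290), closer to the top but not there yet. I'll compute its angle for that pixel.

Run:
```python
from h import *
pose=campose("wrist")
t=cyl("wrist",257,193.5,C,YAW,pose);print(np.degrees(t[0]),t[1]); print("top at",proj("wrist",C+[0,0,.055],pose)*1.5)
```

```text
16.17284597152671 0.00027540651339522787
top at [386.18437912 326.93824483]
```

```bash
cat >> h.py <<'E'
def stroke(a,b,z=.2512,n=5):
    p=C+a*EX; move_linear([*p[:2],.262],v=.1);move_linear([*p[:2],z],v=.04);x0=(get_eef_pos()-C)@EX
    for s in np.linspace(a,b,n+1)[1:]:
        p=C+s*EX; move_linear([*p[:2],z],v=.03)
    f=get_ft_force();x1=(get_eef_pos()-C)@EX
    print("stroke",x0.round(4),x1.round(4),"deg",np.degrees((x1-x0)/.055).round(1),"f",(f@EX).round(1),(f@EY).round(1),f[2].round(1))
    move_linear([*p[:2],.29],v=.1)
E
python3 - <<'E'
from h import *
stroke(.009,-.0085)
p=C+.0-.06*EX; move_linear([*p[:2],.33],v=.2)
pose=campose("wrist");im=snapshot("wrist");save(im,"w3",k=1.5);print("top at",proj("wrist",C+[0,0,.055],pose),get_time())
np.savez("w3.npz",im=im,e=pose[1],M=pose[2])
E
```

```text
stroke 0.0108 -0.0065 deg -18.0 f 0.2 -1.4 11.8
top at [257.44527926 125.92392431] 15.1333
```

View pics/w3.png

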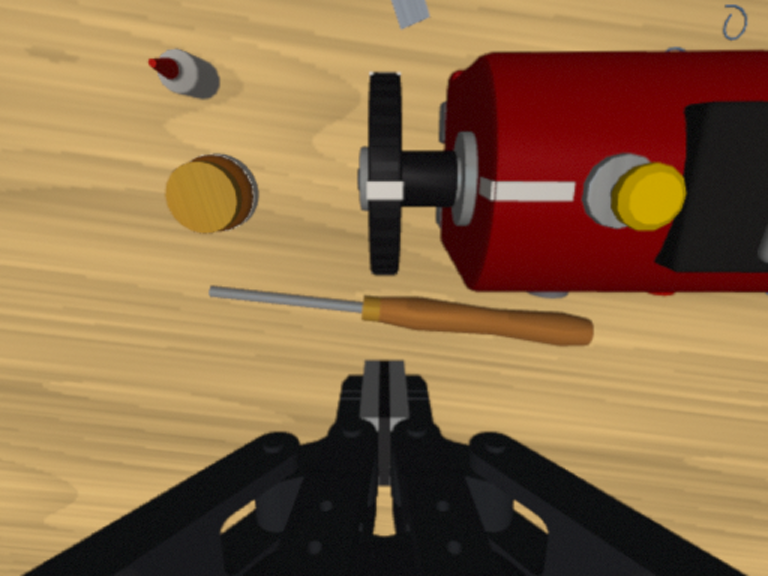

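Run:
```python
from h import *
z=np.load("w3.npz");im=z["im"];pose=(camera_info("wrist"),z["e"],z["M"])
L=lambda p:np.array([(p-C)@EX,(p-C)@EY,p[2]]).round(4)
for P,c in blobs(im,(244,115,390,140),mn=140,sp=40):
    print(len(P),c.round(1),L(onplane("wrist",*c,.255,pose)),L(onplane("wrist",*c,.2655,pose)))
c=np.array([256.3,126.7]);print(np.degrees(cyl("wrist",*c,C,YAW,pose)[0]))
h=cv2.cvtColor(im,cv2.COLOR_RGB2HSV);m=cv2.inRange(h,(22,180,150),(32,255,255))
k,l,st,ce=cv2.connectedComponentsWithStats(m[100:160,400:470]);i=1+st[1:,4].argmax();c=ce[i]+[400,100];print("btn",c,st[i],onplane("wrist",*c,.2925,pose),L(onplane("wrist",*c,.2925,pose)))
```

```text
289 [255.5 126.5] [-0.0004  0.0013  0.255 ] [0.0006 0.0013 0.2655]
24 [328.1 126.9] [-0.0007 -0.0492  0.255 ] [ 0.0003 -0.0468  0.2655]
616 [356.1 127.1] [-0.001  -0.0687  0.255 ] [ 1.000e-04 -6.530e-02  2.655e-01]
-0.5505391486583894
btn [433.73543202 130.93436035] [  12    9   45   44 1493] [0.55868687 0.1192102  0.2925    ] [ 0.0004 -0.1013  0.2925]
```

The wheel mark is within 1° of the index mark (0.4 mm against 0.1 mm across). Now I'll press the button, stepping down and watching force and height.

Run:
```python
from h import *
b=np.array([.5583,.1180])
move_linear([*b,.33],v=.15); move_linear([*b,.298],v=.08)
f0=get_ft_force();print(get_time(),f0)
z=.298
while z>.2765:
    z-=.0015;move_linear([*b,z],v=.03);f=get_ft_force()-f0;p=get_eef_pos();print(round(z,4),p[2].round(4),f.round(1))
    if f[2]>21: break
print(get_time())
```

```text
16.625 [-0.27619026 -0.56417942 -0.3239428 ]
0.2965 0.2969 [-0.4  0.5  0.1]
0.295 0.295 [-0.5  0.9 -0.4]
0.2935 0.2941 [0.3 1.6 3.8]
0.292 0.293 [-0.8  0.6  6.3]
0.2905 0.2918 [-0.7 -0.1  6.9]
0.289 0.2904 [-1.4  0.7  8.5]
0.2875 0.2891 [-1.3 -0.2  8.8]
0.286 0.2879 [-1.3  0.6  8.9]
0.2845 0.2865 [-1.1 -0.2 10.4]
0.283 0.2852 [-2.  -0.7 11.6]
0.2815 0.284 [-2.3 -0.  12.3]
0.28 0.2839 [-3.9 -0.8 16.4]
0.2785 0.2839 [-5.1 -0.7 22.7]
19.875
```

The pin passed the 3 mm block and stopped at 0.2839 (10 mm of travel), with force rising on the stop. I'll check that it holds and look at the scene.

Run:
```python
from h import *
sleep(.8);print(get_eef_pos(),get_ft_force(),np.abs(get_qvel()).max())
a=snapshot("scene");save(a,"s4");t=snapshot("top");save(t,"t4");w=snapshot("wrist");save(w,"w4")
save(a,"s4z",(130,120,330,260),4);print(get_time())
```

```text
[0.55865751 0.11807116 0.28389545] [-6.72541852 -1.56485014 23.14194548] 0.001108599859489589
20.825
```

View pics/s4z.png

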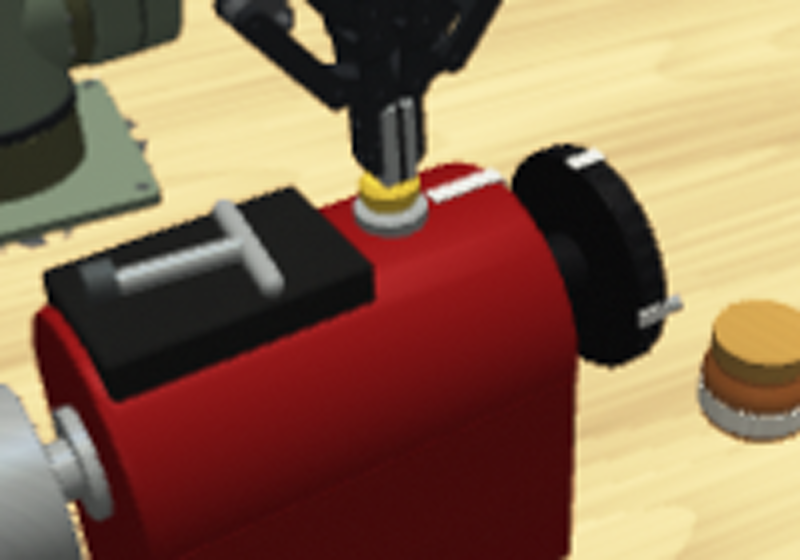

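View pics/w4.png

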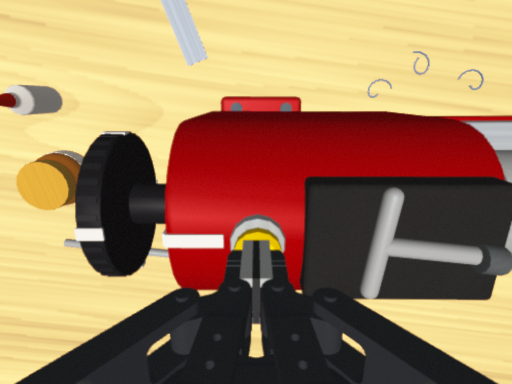

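View pics/t4.png

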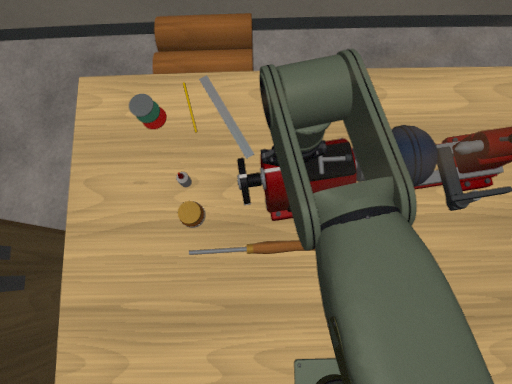

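The scene picture shows the button sunk onto its collar under the fingertips (390,190). The wheel mark (585,158) is in line with the index mark, and the key, jar, bottle and gouge haven't moved. The hold is steady, so I'm handing in.

Run:
```python
from station import *
print(get_eef_pos(),get_ft_force(),get_time());hand_in()
```

```text
[0.55865431 0.11807511 0.28389529] [-6.13217507 -0.88696419 22.31471134] 20.825
the job is handed in; nothing more can be done
```

The spindle is locked: I handed the job in at about 21 s with the arm still holding the yellow button fully home.

- **Handwheel:** I turned it about 28° towards the operator, until one white mark was within about 1° of the headstock mark. I rolled the rim with the closed fingertips at about 14 N instead of pinching it, because the fully open inner finger would have hit the headstock.
- **Lock button:** It went down 10 mm, past the 3 mm point where the pin would have met the solid ring, and stopped dead. I held it with about 22 N, and it stayed still for the last 0.8 s before I handed in. There was also a steady side force of about 6 N on the button from the arm's flex.
- **Other items:** The vessel was not touched. The gouge, wax jar, glue bottle and chuck key were where they started in the last pictures; the arm hid part of the gouge and headstock in the top view.

One measurement disagreed slightly. The views differed by 2–3° on the lathe's direction and by 1–3° on the wheel angle, which is within the lock's 4° play. No check failed.

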